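# Push a model truck's box and cab into line in the gluing jig

## Robot

A 6-joint arm with a two-finger parallel gripper is mounted at the origin on the work surface. World frame = base frame: x ahead of the robot, y to its left, z up, the work surface at z = 0. Lengths are in m, angles in degrees, forces in N, time in s.
With the tool pointing down it reaches from about 0.375 to 0.9 m from the base axis. Payload 3.1 kg.
Tool frame: the origin (TCP) lies midway between the tips of the shut fingers; the grasp point (between the pads) lies 19 mm behind it; z points along the fingers, y is the direction in which the jaws open and shut (so a half turn about z gives the same grasp; the last joint's range is limited). The gripper opens to 87 mm and grips with 3 to 60 N. Pads are 19 mm wide; open, the fingers measure 117 mm over their backs; the gripper's body (75 mm by 190 mm) begins 51 mm behind the grasp point.
Start: joints at [57.955, 30.224, 82.088, -0, 67.689, -10.227], TCP at [0.232, 0.58, 0.223] pointing down, gripper open.
Joint ranges: [-176.69, 176.69], [-43.24, 126.21], [12.49, 139.97], [-82, 262], [0, 151.66], [-163.58, 163.58]. Speed limits (degrees/s): [159.86, 159.86, 180, 180, 180, 180].

## Interface

Orientations are given as a 3x3 rotation matrix whose columns are the frame's x, y, z axes.
In Python, from rig import bot, capture, get_calibration gives the robot as it stands.
- The arm moves only by the tool play_rows, never from a script. Its arguments are lists of equal length, an entry for each row: "fingers": the closure in counts, from 0 (fully open) to 255 (shut); "linear": the shift along the tool's x, y, z in mm, a list of three; "rot": the turn, a rotation vector about the tool's x, y, z in degrees, a list of three. A call has 1 to 20 rows; each row is the pose to reach, as a shift and turn from the pose commanded when the call began, along the tool's axes at that moment; what a row does not reach only later rows make up. A row lasts 1/10 s, in which the tool goes at most 50 mm and 8.59 degrees, less where a joint would pass 70% of its speed; a pose out of reach is approached as far as the arm can. A call with a gripper value outside its range is refused whole. The fingers move at their own pace and stop on an object; the grip force is fixed at half the most. Time passes only in rows, so rows that repeat a pose let the fingers close. It gives the time, the measured TCP pose, the force and the opening at its end, in the units of the state.
- bot.read_state(): the state, without advancing time (a new reading comes with each control period).
- capture(name): name is "scene" or "side" or "wrist"; returns the picture (384x512x3 uint8, red, green, blue); there is no depth.
- get_calibration(name): a dict with "vfov" (degrees; the focal length in pixels is half the picture's height over the tangent of half this angle, whatever the lens; pixels are square), "cx", "cy" (the principal point, pixels), "dist" ([k1, k2, p1, p2, k3] as OpenCV has them; the pictures are not rectified), "camera_from_world" (4x4, takes a point from world to camera coordinates). Camera axes: x right, y down, z forward; pixel columns grow to the right and rows downward; lengths in m; the calibration is good to about 2 mm. A picture is of the moment at which its call begins: read the wrist's pose just before it. get_calibration takes no time and is no camera call; for the wrist camera it gives the pose at the moment of the call.
- bot.hand_in(): hands the job in, once; it reports no verdict.
The state is a dict: "time_s": time; "joint_positions": joint angles; "qvel": joint speeds; "tau": joint torques, N m; "position": TCP position; "tcp_rot": TCP orientation; "force": force on the tool from outside, world axes, zero at the start; "moment": the same for the moment, N m; "opening": opening from 0.0 (shut) to 1.0 (fully open).
Only numpy, scipy, OpenCV 4.12 (cv2) and the standard library are available. Lean on these libraries where they do the work, as an engineer would, in place of code of your own. Each camera call takes 0.05 s, during which the arm holds its last target.

## Task

On the gluing jig, push the model truck's box body and its cab along the plate into line for gluing: the box snug in the corner, its long side flush against the long fence and its end against the end stop, and the cab flush against the same fence with its flat back touching the box. Only push them with the fingers: do not grip them, lift them or tip them over, and leave the bottles, the jar and the knife where they are.

Things in the scene. Friction and masses are not known exactly. Their poses are not given: they have to be found in the camera images.
- jig: Gluing jig, fixed: dark grey plate 200 (x) by 380 (y) mm, 6 thick, with bare aluminium fences 16 thick, tops 30 mm above the bench. Long fence along y over the plate's whole length, inner face at x = +80; end stop along x from x = -70 to the fence, inner face at y = +170; right-angled inner corner at (80, 170). Origin: centre of plate's underside, on the bench; plate top at z = 6; z up.
- van_box: Truck box, loose light-grey closed plastic box, 56 wide (x), 100 long (y), 52 mm high, 0.1 kg, flat sides, slides on the plate. Doors at +y. Origin: centre of underside, z up. Starts on the plate turned at most 0.25 rad from the jig, 30 to 60 mm short of its place in jig x and y (+y end towards the end stop, +x side towards the long fence).
- cab: Truck cab, loose light-grey plastic, 56 wide (x), 48 long (y), 44 mm high, 0.055 kg. Full size up to 24 mm; above, 53 wide and front set back 8. Flat back at +y, windscreen at -y. Origin: centre of underside, z up. Starts on the plate on the box's jig -y side, turned at most 0.25 rad from the jig, back towards the box, 30 to 60 mm short of the fence, 60 mm or more from the box.
- paint_jar: Bystander: round paint jar with a black cap, 36 mm across, 42 mm high, loose on the bench beside an end of the jig. Origin: centre of its underside.
- cement_bottle: Bystander: square green glass bottle with a round green cap, 44 by 44 mm, 66 mm high, loose on the bench beside an end of the jig. Origin: centre of its underside.
- glue_bottle: Bystander: white bottle with a pointed nozzle, 38 mm across, 98 mm high, loose on the bench beside an end of the jig. Origin: centre of its underside.
- hobby_knife: Bystander: capped metal hobby knife lying flat on the bench beyond the long fence, 122 mm long (along its y, from -48 to +75 mm), 10 mm wide, 9 mm high. Origin: centre of the handle's underside.
There are look-alikes about, which are no part of the job. What is shaped like the cab but purple or yellow is not meant.

How it is judged:
By the outcome, as a careful person would: the job done as asked, in the order asked, and still so for the second after the job is handed in, with the robot touching nothing.
It also fails if it takes over 67 s, if anything falls off the work surface, if the arm or the gripper's body presses on something with over 40 N, if the wrist force passes 120 N, or if a joint passes its speed limit or range.

## Working session

There is one attempt and no reset: what is moved stays moved. The work goes in short steps, Python scripts to look and compute and a tool call to move; the robot and the scene stay as the last step left them, time stands still between calls to the robot, and variables do not carry over. Pictures are saved under pics/ and viewed, and the job is handed in when it is done.

Besides the shell and the picture viewer there is one more tool, called by a JSON object that holds its "op" and its "data". play_rows: Moves the arm, as the interface text tells. Its arguments: {"type":"object","properties":{"fingers":{"type":"array"},"linear":{"type":"array"},"rot":{"type":"array"}},"required":["fingers","linear","rot"]}

```bash
ls; mkdir -p pics; python3 - <<'E'
from rig import bot,capture,get_calibration
import cv2
s=bot.read_state();print(s)
for n in("scene","side","wrist"):
    c=get_calibration(n);print(n,c)
    cv2.imwrite(f"pics/{n}0.png",cv2.cvtColor(capture(n),cv2.COLOR_RGB2BGR))
E
```

```text
pics
{'time_s': 0.0, 'joint_positions': array([ 5.79528148e+01,  3.02811761e+01,  8.21537222e+01,  1.67568069e-03,
        6.76874316e+01, -1.02259702e+01]), 'qvel': array([-0.06992263, -0.10337564, -0.02949456, -0.05227356, -0.00864335,
       -0.07643295]), 'tau': array([-1.55751128e-03, -4.40050256e+01, -1.76586199e+01,  6.32878882e-02,
        5.83287387e-02, -1.55605203e-04]), 'position': array([0.23189435, 0.57963518, 0.2215627 ]), 'tcp_rot': array([[-9.28343884e-01,  3.71720725e-01, -1.15583200e-03],
       [ 3.71722301e-01,  9.28342236e-01, -1.79534226e-03],
       [ 4.05641733e-04, -2.09634354e-03, -9.99997720e-01]]), 'force': array([-0.29282029, -0.00773758, -0.16960226]), 'moment': array([-0.0608904 , -0.04599096,  0.03957807]), 'opening': 0.9932247875847191}
scene {'vfov': 44.28058527808017, 'cx': 253.30308820177558, 'cy': 185.47778540661275, 'dist': array([-0.09594311,  0.        ,  0.        ,  0.        ,  0.        ]), 'camera_from_world': array([[-0.73907032,  0.67344756,  0.01560281,  0.45725757],
       [ 0.52639769,  0.59183449, -0.61044034, -0.29722138],
       [
[... 277 characters left out ...]
camera_from_world': array([[ 0.73681918, -0.6760476 , -0.00755901, -0.44929577],
       [-0.53458106, -0.57571824, -0.61868538,  0.3702422 ],
       [ 0.4139089 ,  0.45990016, -0.78560248,  0.78228241],
       [ 0.        ,  0.        ,  0.        ,  1.        ]])}
wrist {'vfov': 67.84570561382502, 'cx': 255.50470640042653, 'cy': 189.45313574650936, 'dist': array([-0.06606747,  0.        ,  0.        ,  0.        ,  0.        ]), 'camera_from_world': array([[ 0.37184012,  0.92829559, -0.00148959, -0.62389482],
       [ 0.88986681, -0.35598916,  0.28532224, -0.03461648],
       [ 0.2643331 , -0.10741979, -0.95843049,  0.3913714 ],
       [ 0.        ,  0.        ,  0.        ,  1.        ]])}
```

View pics/scene0.png

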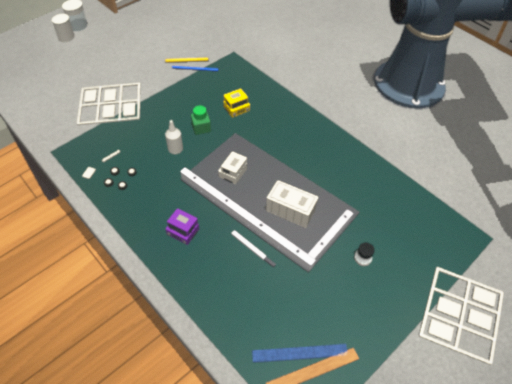

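View pics/side0.png

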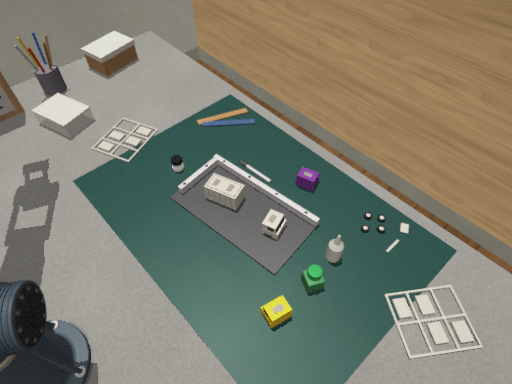

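View pics/wrist0.png

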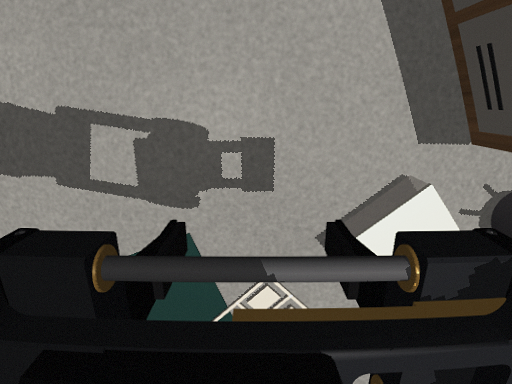

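Scene view: jig in the centre. Long fence runs (183,175)-(311,260), with the end stop to (353,212). The candidates for the parts:
- Light-grey box at (292,203), on the plate: meant.
- Light-grey cab at (233,166), on the plate: meant.
- Purple (182,225) and yellow (236,101) cab shapes on the mat: decoys by colour.

I'll enlarge to confirm.

```bash
python3 - <<'E'
import cv2
a=cv2.imread("pics/scene0.png");b=cv2.imread("pics/side0.png")
cv2.imwrite("pics/scene0c.png",cv2.resize(a[125:275,170:370],None,fx=4,fy=4,interpolation=cv2.INTER_CUBIC))
cv2.imwrite("pics/side0c.png",cv2.resize(b[145:275,160:330],None,fx=4.5,fy=4.5,interpolation=cv2.INTER_CUBIC))
E
```

```text
(no output)
```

View pics/scene0c.png

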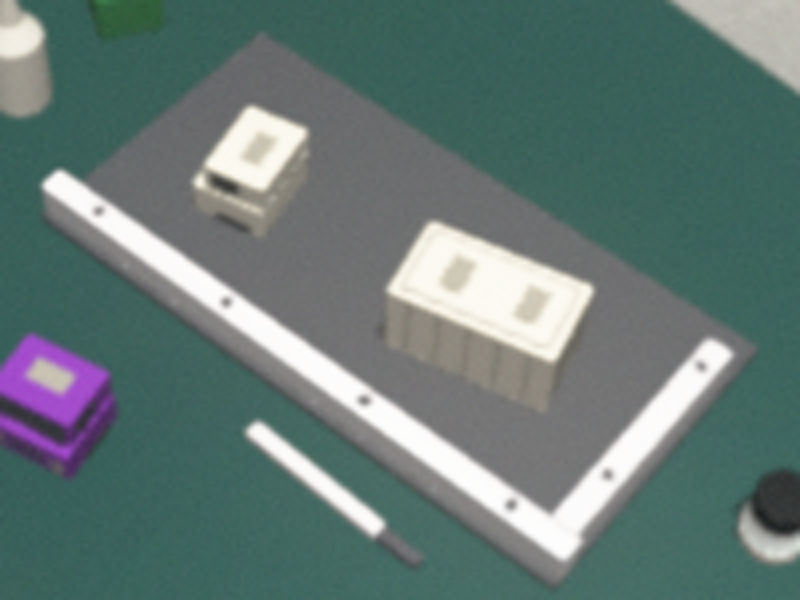

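View pics/side0c.png

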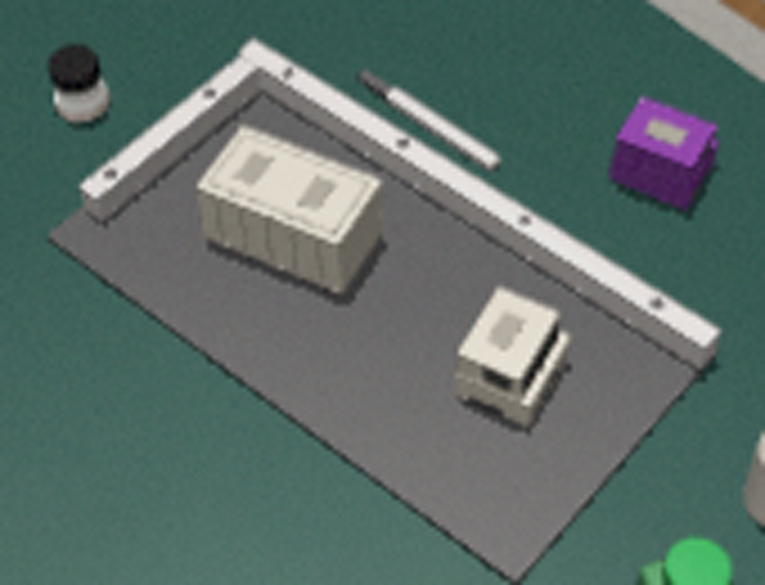

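Both crops confirm the two light-grey parts on the plate. Fitting poses from corner picks in both cameras.

```bash
cat > h.py <<'E'
import numpy as np,cv2
from rig import bot,capture,get_calibration
from scipy.optimize import least_squares
def proj(n,P,c=None):
    c=c or get_calibration(n);T=c["camera_from_world"]
    f=192/np.tan(np.radians(c["vfov"])/2)
    K=np.array([[f,0,c["cx"]],[0,f,c["cy"]],[0,0,1]])
    return cv2.projectPoints(np.asarray(P,float).reshape(-1,3),cv2.Rodrigues(T[:3,:3])[0],T[:3,3],K,c["dist"])[0].reshape(-1,2)
def crop2px(p,ox,oy,s): return (np.asarray(p,float)+.5)/s-.5+[ox,oy]
def W(p,L):
    L=np.asarray(L,float);c,s=np.cos(p[2]),np.sin(p[2])
    return np.c_[p[0]+c*L[:,0]-s*L[:,1],p[1]+s*L[:,0]+c*L[:,1],L[:,2]]/1000
def fit(obs,p0):  # obs {cam:(local mm, px)}
    C={n:get_calibration(n) for n in obs}
    f=lambda p:np.concatenate([(proj(n,W(p,l),C[n])-px).ravel() for n,(l,px) in obs.items()])
    r=least_squares(f,p0,x_scale=[10,10,.05],loss="soft_l1");return r.x,f(r.x)
E
cat > fit0.py <<'E'
from h import *
sc=lambda p:crop2px(p,170,125,4); sd=lambda p:crop2px(p,160,145,4.5)
jig={"scene":([(-100,-190,6),(-100,190,6),(-70,170,30),(-70,186,30),(96,-190,30),(80,-190,30),(96,190,30)],sc([(262,34),(754,348),(703,340),(733,354),(44,187),(64,170),(562,558)])),
"side":([(-100,-190,3),(-100,190,6),(96,-190,30),(96,190,30),(-70,170,30),(-70,186,30)],sd([(518,580),(50,237),(718,333),(250,40),(97,200),(82,187)]))}
B=[(-28,-50,58),(-28,50,58),(28,50,58),(28,-50,58)]
box={"scene":(B,sc([(435,222),(593,290),(552,357),(388,290)])),"side":(B,sd([(335,240),(200,188),(242,127),(382,183)]))}
Cb=[(-26.5,-16,50),(-26.5,24,50),(26.5,24,50),(26.5,-16,50)]
cab={"scene":(Cb,sc([(253,107),(308,130),(263,192),(205,160)])),"side":(Cb,sd([(520,388),(460,350),(500,288),(560,322)]))}
P={}
for nm,o in(("jig",jig),("box",box),("cab",cab)):
    best=min((fit(o,[500,100,a]) for a in(0,1.5,3,-1.5)),key=lambda r:np.abs(r[1]).sum())
    P[nm]=best[0];print(nm,best[0],np.degrees(best[0][2]),np.round(best[1],1))
    for n in o: print("  ",n,fit({n:o[n]},best[0])[0])
j=P["jig"]
for k in("box","cab"):
    d=P[k][:2]-j[:2];c,s=np.cos(j[2]),np.sin(j[2])
    print(k,"in jig",c*d[0]+s*d[1],-s*d[0]+c*d[1],np.degrees(P[k][2]-j[2]))
E
python3 fit0.py
```

```text
jig [5.90921853e+02 1.95015333e+01 1.31491571e-01] 7.533912079392831 [ 0.  -0.3  1.3  0.1  1.5 -0.4 -0.  -0.1 -0.6 -0.2 -0.8  0.1  0.4  0.7
 -0.1  1.5 -0.4 -0.3  1.  -0.2  1.3  0.   0.3 -0.1 -0.2 -0. ]
   scene [5.91060320e+02 1.89909852e+01 1.29354436e-01]
   side [5.90997795e+02 2.07450337e+01 1.36786146e-01]
box [5.82297162e+02 8.67013968e+01 3.40218512e-01] 19.493084838727043 [-0.5 -0.6  0.6 -0.3  0.5  1.5 -0.1  0.   0.6  1.4 -0.8 -0.3  0.5 -0.2
  0.2 -0.1]
   scene [5.82423088e+02 8.64398644e+01 3.34380953e-01]
   side [5.82206952e+02 8.73148204e+01 3.50283725e-01]
cab [ 6.07744484e+02 -8.57115002e+01  2.95367999e-01] 16.9233397735567 [-0.1 -0.7  0.5  0.2 -0.2 -0.5 -0.3  0.6 -0.3 -0.9 -0.7  0.9  0.3  0.4
  0.4 -1. ]
   scene [ 6.07912773e+02 -8.53331754e+01  2.99009872e-01]
   side [ 6.07499902e+02 -8.62311582e+01  2.90790695e-01]
box in jig 0.2605363293250704 67.7505651340976 11.959172759334212
cab in jig 2.8826134658698823 -106.5104401378122 9.38942769416387
```

```bash
cat >> h.py <<'E'
from scipy.spatial.transform import Rotation as R
JIG=np.array([590.92,19.5,np.radians(7.53)])
def j2w(x,y):
    c,s=np.cos(JIG[2]),np.sin(JIG[2]);return np.array([JIG[0]+c*x-s*y,JIG[1]+s*x+c*y])
def w2j(x,y):
    c,s=np.cos(JIG[2]),np.sin(JIG[2]);d=np.array([x,y])-JIG[:2];return np.array([c*d[0]+s*d[1],-s*d[0]+c*d[1]])
def go(jx,jy,z,yaw=None): # tool-frame shift/rot for target in jig mm; yaw = tool y dir rel. jig deg (None: keep)
    s=bot.read_state();M=s["tcp_rot"];p=s["position"]*1000
    t=np.r_[j2w(jx,jy),z]
    out=M.T@(t-p)
    if yaw is None: return out,None
    a=np.radians(yaw)+JIG[2];yv=np.array([np.cos(a),np.sin(a),0]);zv=np.array([0,0,-1.]);T=np.c_[np.cross(yv,zv),yv,zv]
    return out,R.from_matrix(M.T@T).as_rotvec(degrees=True)
def where():
    s=bot.read_state();p=s["position"]*1000;M=s["tcp_rot"]
    print("t",round(s["time_s"],2),"jig xy",np.round(w2j(*p[:2]),1),"z",round(p[2],1),"yaw rel",round(np.degrees(np.arctan2(M[1,1],M[0,1])-JIG[2]),2),"F jig",np.round(np.r_[R.from_euler('z',-JIG[2]).apply(s["force"])],1),"open",round(s["opening"],3),"q6",np.round(s["joint_positions"][[0,5]],1))
E
python3 - <<'E'
from h import *
where()
s=bot.read_state();T=get_calibration("wrist")["camera_from_world"]
print("cam in tool mm",s["tcp_rot"].T@(-T[:3,:3].T@T[:3,3]-s["position"])*1000)
for y in(90,-90): print(go(-62,76,150,y))
sc={}
# bystanders approx at bench
for n,u,h in(("scene",(174,152),0),("scene",(201,128),0),("scene",(364,258),0),("side",(335,256),0),("side",(313,285),0),("side",(177,166),0)):
    r=least_squares(lambda p:(proj(n,[[p[0]/1000,p[1]/1000,h]])[0]-u),[590,0]).x
    print(n,u,w2j(*r))
E
```

```text
t 0.15 jig xy [-282.4  602.5] z 221.8 yaw rel 60.65 F jig [ 0.2  0.  -0.1] open 1.005 q6 [ 58.  -10.2]
cam in tool mm [  78.27062766   -0.18286361 -162.33977943]
(array([-450.21756914, -350.75277888,   72.22893249]), array([ -0.08483295,  -0.04007728, -29.34910917]))
(array([-450.21756914, -350.75277888,   72.22893249]), array([-5.38718003e-02,  1.14032290e-01,  1.50650841e+02]))
scene (174, 152) [  46.79245771 -266.37210523]
scene (201, 128) [ -58.58607525 -273.64785593]
scene (364, 258) [ -7.58867564 261.88972415]
side (335, 256) [  42.02022627 -275.60021976]
side (313, 285) [ -60.04514685 -277.03891828]
side (177, 166) [ -1.55373974 269.72830071]
```

{"op": "play_rows", "data": {"fingers": [97,97,97,97,97,97,97,97,97,97,97,97,97,97,97,97,97,97,97], "linear": [[-15,-12,2],[-45,-35,7],[-75,-58,12],[-105,-82,17],[-135,-105,22],[-165,-129,26],[-195,-152,31],[-225,-175,36],[-255,-199,41],[-285,-222,46],[-315,-246,50],[-345,-269,55],[-375,-292,60],[-405,-316,65],[-430,-335,69],[-445,-347,71],[-450,-351,72],[-450,-351,72],[-450,-351,72]], "rot": [[0,0,-1],[0,0,-3],[0,0,-5],[0,0,-7],[0,0,-9],[0,0,-11],[0,0,-13],[0,0,-15],[0,0,-17],[0,0,-19],[0,0,-21],[0,0,-23],[0,0,-25],[0,0,-27],[0,0,-28],[0,0,-29],[0,0,-29.4],[0,0,-29.4],[0,0,-29.4]]}}

```text
time_s: 2.05
position: [0.5186, 0.0879, 0.1504]
tcp_rot: [[-0.991, -0.132, -0.001], [-0.132, 0.991, 0.0], [0.001, 0.001, -1.0]]
force: [-0.7, 0.4, 0.1]
opening: 0.62
```

```bash
python3 - <<'E'
from h import *
where();print(go(-62,76,17,90))
c=get_calibration("wrist");im=capture("wrist")
np.savez("pics/w1.npz",im=im)
cv2.imwrite("pics/w1.png",cv2.cvtColor(im,cv2.COLOR_RGB2BGR))
E
```

```text
t 2.05 jig xy [-62.7  77.3] z 150.4 yaw rel 90.06 F jig [-0.7  0.5  0.1] open 0.62 q6 [  -2.6 -100.2]
(array([ -0.83816024,  -1.36040624, 133.43318354]), array([ 0.0348146 , -0.0669785 ,  0.06220306]))
```

View pics/w1.png

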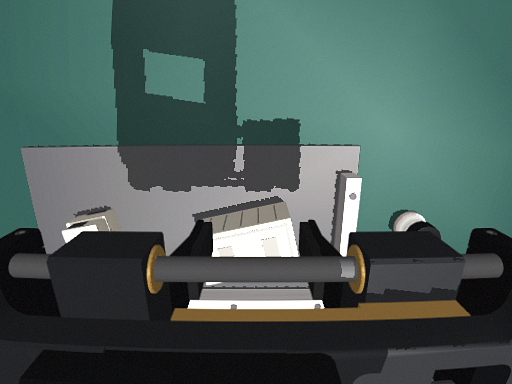

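Wrist view: the box's -x side is centred between the fingers at about (255,230), and the end stop is at (348,200). Descending.

{"op": "play_rows", "data": {"fingers": [97,97,97,97,97,97,97,97,97], "linear": [[0,-1,10],[0,-1,30],[0,-1,50],[0,-1,70],[0,-1,90],[0,-1,110],[0,-1,125],[0,-1,133],[0,-1,133]], "rot": [[0,0,0],[0,0,0],[0,0,0],[0,0,0],[0,0,0],[0,0,0],[0,0,0],[0,0,0],[0,0,0]]}}

```text
time_s: 3.0
position: [0.5185, 0.0867, 0.0164]
tcp_rot: [[-0.991, -0.133, -0.003], [-0.133, 0.991, 0.0], [0.003, 0.001, -1.0]]
force: [0.6, 0.1, 0.1]
opening: 0.623
```

```bash
cat >> h.py <<'E'
def snap(tag):
    a=cv2.cvtColor(capture("scene"),cv2.COLOR_RGB2BGR);b=cv2.cvtColor(capture("side"),cv2.COLOR_RGB2BGR)
    cv2.imwrite(f"pics/sc{tag}.png",a);cv2.imwrite(f"pics/sd{tag}.png",b)
    A=cv2.resize(a[125:275,170:370],(400,300),interpolation=cv2.INTER_CUBIC)
    B=cv2.resize(b[145:275,160:330],(392,300),interpolation=cv2.INTER_CUBIC)
    cv2.imwrite(f"pics/both{tag}.png",np.hstack([A,B]))
E
python3 -c "
from h import *
where();snap(2)"
```

```text
t 3.0 jig xy [-63.   76.1] z 16.4 yaw rel 90.1 F jig [ 0.7 -0.   0.1] open 0.623 q6 [  -2.7 -100.3]
```

View pics/both2.png

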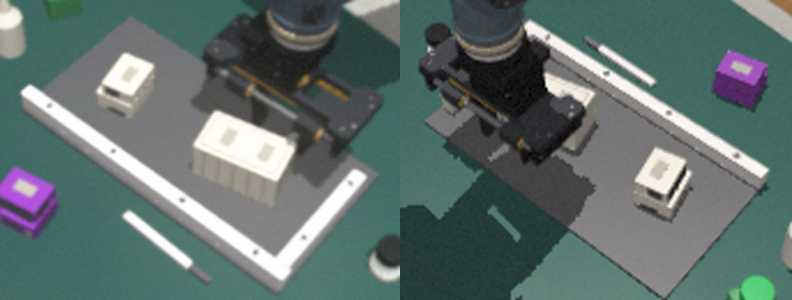

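{"op": "play_rows", "data": {"fingers": [97,97,97,97,97,97,97,97,97,97,97,97,97,97,97,97,97,97,97,97], "linear": [[-4,0,0],[-8,0,0],[-11,0,0],[-14,0,0],[-17,0,0],[-20,0,0],[-23,0,0],[-26,0,0],[-29,0,0],[-32,0,0],[-35,0,0],[-38,0,0],[-41,0,0],[-44,0,0],[-47,0,0],[-50,0,0],[-53,0,0],[-56,0,0],[-58,0,0],[-60,0,0]], "rot": [[0,0,0],[0,0,0],[0,0,0],[0,0,0],[0,0,0],[0,0,0],[0,0,0],[0,0,0],[0,0,0],[0,0,0],[0,0,0],[0,0,0],[0,0,0],[0,0,0],[0,0,0],[0,0,0],[0,0,0],[0,0,0],[0,0,0],[0,0,0]]}}

```text
time_s: 5.1
position: [0.5792, 0.0941, 0.0176]
tcp_rot: [[-0.991, -0.132, -0.0], [-0.132, 0.991, -0.0], [0.0, 0.0, -1.0]]
force: [-1.0, 0.9, 0.9]
opening: 0.625
```

```bash
python3 -c "
from h import *
where();snap(3)"
```

```text
t 5.1 jig xy [-1.9 75.5] z 17.6 yaw rel 90.05 F jig [-0.9  1.   0.9] open 0.625 q6 [ -1.7 -99.3]
```

View pics/both3.png

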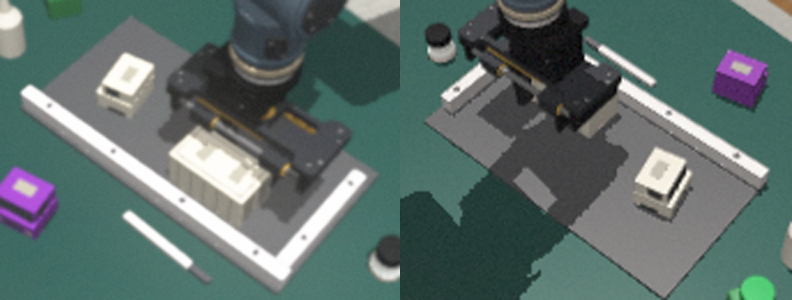

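The box is now parallel to the fence with a gap of about 15 mm. Continuing slowly.

{"op": "play_rows", "data": {"fingers": [97,97,97,97,97,97,97], "linear": [[-2,0,0],[-4,0,0],[-6,0,0],[-8,0,0],[-10,0,0],[-12,0,0],[-13,0,0]], "rot": [[0,0,0],[0,0,0],[0,0,0],[0,0,0],[0,0,0],[0,0,0],[0,0,0]]}}

```text
time_s: 5.9
position: [0.5924, 0.0958, 0.0175]
tcp_rot: [[-0.991, -0.132, 0.0], [-0.132, 0.991, 0.0], [-0.0, -0.0, -1.0]]
force: [-1.3, -0.2, -0.2]
opening: 0.623
```

{"op": "play_rows", "data": {"fingers": [97,97], "linear": [[-1,0,0],[-2,0,0]], "rot": [[0,0,0],[0,0,0]]}}

```text
time_s: 6.1
position: [0.594, 0.096, 0.0176]
tcp_rot: [[-0.991, -0.132, -0.0], [-0.132, 0.991, -0.0], [0.0, -0.0, -1.0]]
force: [-2.3, -0.9, 2.3]
opening: 0.618
```

```bash
python3 -c "
from h import *
where()"
```

```text
t 6.1 jig xy [13.  75.5] z 17.6 yaw rel 90.05 F jig [-2.4 -0.6  2.3] open 0.618 q6 [ -1.4 -99. ]
```

{"op": "play_rows", "data": {"fingers": [97,97], "linear": [[-1,0,0],[-1,0,0]], "rot": [[0,0,0],[0,0,0]]}}

```text
time_s: 6.3
position: [0.5939, 0.0961, 0.0175]
tcp_rot: [[-0.991, -0.132, -0.003], [-0.132, 0.991, -0.0], [0.003, 0.0, -1.0]]
force: [-3.8, -0.5, 2.6]
opening: 0.62
```

{"op": "play_rows", "data": {"fingers": [97,97], "linear": [[-1,0,0],[-1,0,0]], "rot": [[0,0,0],[0,0,0]]}}

```text
time_s: 6.5
position: [0.5938, 0.0961, 0.0175]
tcp_rot: [[-0.991, -0.132, -0.005], [-0.132, 0.991, -0.0], [0.005, 0.0, -1.0]]
force: [-5.7, -2.1, 3.9]
opening: 0.621
```

```bash
python3 -c "
from h import *
where()"
```

```text
t 6.5 jig xy [12.9 75.5] z 17.5 yaw rel 90.06 F jig [-5.9 -1.3  3.9] open 0.621 q6 [ -1.4 -99. ]
```

Contact with the fence at about 6 N. Backing off and lifting.

{"op": "play_rows", "data": {"fingers": [97,97,97,97,97,97,97,97,97,97], "linear": [[3,0,0],[10,0,0],[18,0,0],[24,0,0],[28,0,-15],[30,0,-40],[30,0,-65],[30,0,-90],[30,0,-100],[30,0,-100]], "rot": [[0,0,0],[0,0,0],[0,0,0],[0,0,0],[0,0,0],[0,0,0],[0,0,0],[0,0,0],[0,0,0],[0,0,0]]}}

```text
time_s: 7.5
position: [0.5676, 0.0923, 0.1198]
tcp_rot: [[-0.991, -0.132, 0.005], [-0.132, 0.991, -0.0], [-0.005, -0.001, -1.0]]
force: [0.1, -0.5, 0.2]
opening: 0.62
```

```bash
python3 -c "
from h import *
where();snap(4)"
```

```text
t 7.5 jig xy [-13.6  75.3] z 119.8 yaw rel 90.05 F jig [-0.  -0.5  0.2] open 0.62 q6 [ -1.9 -99.5]
```

View pics/both4.png

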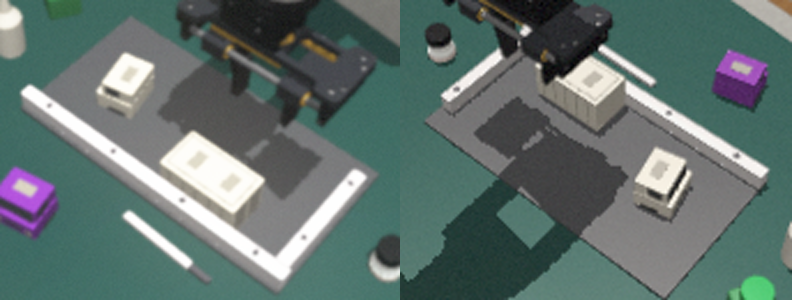

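The box lies along the fence, with its top corners at (193,131), (265,177), (240,213) and (162,170) in the left crop. Fitting.

```bash
python3 -c "
from h import *
B=[(-28,-50,58),(-28,50,58),(28,50,58),(28,-50,58)]
r=fit({'scene':(B,crop2px([(193,131),(265,177),(240,213),(162,170)],170,125,2))},[620,80,.13])
print(w2j(*r[0][:2]),np.degrees(r[0][2])-7.53,np.round(r[1],1))
print(go(-14,-10,120,0))
print(go(48,-10,120,0))
"
```

```text
[51.04134042 64.79210866] 4.650350274958769 [-0.9  1.   1.6  0.1 -0.1  0.1 -0.1 -1.7]
(array([ -1.25432149, -85.47535553,  -2.65773489]), array([-1.55045457e-02, -2.26938945e-02,  9.00495634e+01]))
(array([-63.2542927 , -85.52898889,  -2.6840484 ]), array([-1.55045457e-02, -2.26938945e-02,  9.00495634e+01]))
```

```bash
python3 -c "
import cv2
a=cv2.imread('pics/sc4.png');cv2.imwrite('pics/z4.png',cv2.resize(a[180:260,240:320],(800,600)[:0] or (600,600),interpolation=cv2.INTER_CUBIC))"
```

```text
(no output)
```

View pics/z4.png

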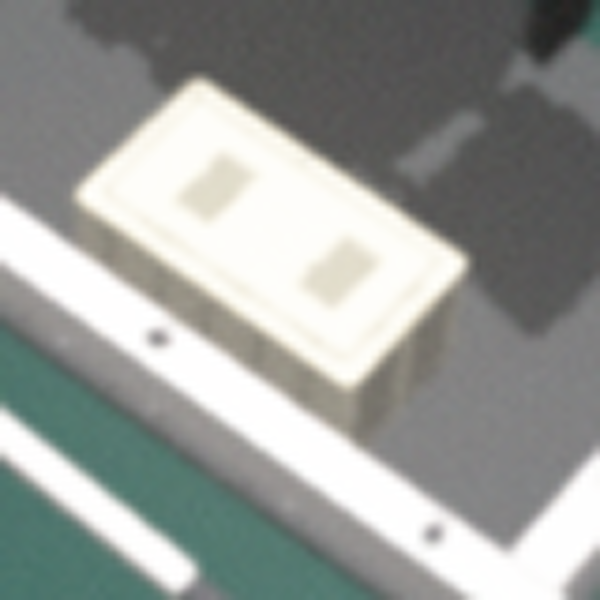

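```bash
python3 -c "
from h import *
B=[(-28,-50,58),(-28,50,58),(28,50,58),(28,-50,58)]
r=fit({'scene':(B,crop2px([(199,74),(470,262),(350,390),(74,195)],240,180,7.5))},[620,80,.13])
print(w2j(*r[0][:2]),np.degrees(r[0][2])-7.53,np.round(r[1],1))
"
```

```text
[51.47577539 61.32968482] -0.2791743891559726 [-0.   0.5 -0.  -0.1 -0.2 -0.3  0.2 -0.1]
```

{"op": "play_rows", "data": {"fingers": [200,200,200,200,200,200,200,200,200,200,200,200,200,200], "linear": [[-3,-5,0],[-8,-12,0],[-14,-20,0],[-20,-28,0],[-26,-36,0],[-32,-44,0],[-38,-52,0],[-44,-60,0],[-50,-68,0],[-55,-76,0],[-60,-83,0],[-63,-87,0],[-63,-88,0],[-63,-88,0]], "rot": [[0,0,5],[0,0,13],[0,0,21],[0,0,29],[0,0,37],[0,0,45],[0,0,53],[0,0,61],[0,0,69],[0,0,77],[0,0,84],[0,0,89],[0,0,90],[0,0,90]]}}

```text
time_s: 9.0
position: [0.6393, 0.0134, 0.116]
tcp_rot: [[-0.133, 0.991, -0.003], [0.991, 0.133, 0.0], [0.001, -0.003, -1.0]]
force: [-0.7, -0.2, 0.2]
opening: 0.216
```

```bash
python3 -c "
from h import *
where();print(go(48,-13,17,0))"
```

```text
t 9.0 jig xy [ 47.2 -12.4] z 116.0 yaw rel 0.11 F jig [-0.8 -0.1  0.2] open 0.216 q6 [ -8.8 -16.4]
(array([-0.71932147,  1.06801657, 99.04183453]), array([-0.16196792, -0.04943793,  0.10984875]))
```

{"op": "play_rows", "data": {"fingers": [200,200,200,200,200,200,200,200], "linear": [[0,1,10],[0,1,30],[0,1,50],[0,1,70],[0,1,85],[0,1,95],[0,1,99],[0,1,99]], "rot": [[0,0,0],[0,0,0],[0,0,0],[0,0,0],[0,0,0],[0,0,0],[0,0,0],[0,0,0]]}}

```text
time_s: 9.8
position: [0.6412, 0.0136, 0.0181]
tcp_rot: [[-0.132, 0.991, -0.001], [0.991, 0.132, 0.0], [0.0, -0.001, -1.0]]
force: [-0.2, -0.7, 0.2]
opening: 0.219
```

```bash
python3 -c "
from h import *
where();snap(5)"
```

```text
t 9.8 jig xy [ 49.  -12.4] z 18.1 yaw rel 0.07 F jig [-0.3 -0.6  0.2] open 0.219 q6 [ -8.7 -16.3]
```

View pics/both5.png

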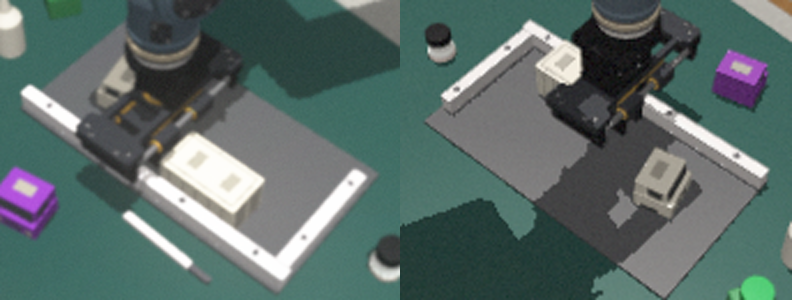

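The fingers are just behind the box's -y end, between the box and the cab and clear of both. Pushing towards the end stop.

{"op": "play_rows", "data": {"fingers": [200,200,200,200,200,200,200,200,200,200,200,200,200,200,200,200,200,200,200,200], "linear": [[4,0,0],[8,0,0],[11,0,0],[14,0,0],[17,0,0],[20,0,0],[23,0,0],[26,0,0],[29,0,0],[32,0,0],[35,0,0],[38,0,0],[41,0,0],[44,0,0],[47,0,0],[50,0,0],[53,0,0],[56,0,0],[59,0,0],[62,0,0]], "rot": [[0,0,0],[0,0,0],[0,0,0],[0,0,0],[0,0,0],[0,0,0],[0,0,0],[0,0,0],[0,0,0],[0,0,0],[0,0,0],[0,0,0],[0,0,0],[0,0,0],[0,0,0],[0,0,0],[0,0,0],[0,0,0],[0,0,0],[0,0,0]]}}

```text
time_s: 11.9
position: [0.6331, 0.0753, 0.0185]
tcp_rot: [[-0.132, 0.991, -0.0], [0.991, 0.132, 0.0], [0.0, -0.0, -1.0]]
force: [0.2, -0.3, 0.6]
opening: 0.217
```

{"op": "play_rows", "data": {"fingers": [200,200,200,200], "linear": [[2,0,0],[4,0,0],[6,0,0],[7,0,0]], "rot": [[0,0,0],[0,0,0],[0,0,0],[0,0,0]]}}

```text
time_s: 12.3
position: [0.6321, 0.0821, 0.0185]
tcp_rot: [[-0.132, 0.991, -0.0], [0.991, 0.132, 0.0], [0.0, -0.0, -1.0]]
force: [0.5, -0.5, 0.3]
opening: 0.214
```

```bash
python3 -c "
from h import *
where()"
```

```text
t 12.3 jig xy [49.1 56.7] z 18.5 yaw rel 0.06 F jig [ 0.4 -0.5  0.3] open 0.214 q6 [ -2.6 -10.2]
```

{"op": "play_rows", "data": {"fingers": [200,200,200], "linear": [[1,0,0],[2,0,0],[2,0,0]], "rot": [[0,0,0],[0,0,0],[0,0,0]]}}

```text
time_s: 12.6
position: [0.6319, 0.0841, 0.0185]
tcp_rot: [[-0.132, 0.991, -0.0], [0.991, 0.132, 0.0], [0.0, -0.0, -1.0]]
force: [1.0, 0.0, -0.3]
opening: 0.216
```

{"op": "play_rows", "data": {"fingers": [200,200], "linear": [[1,0,0],[1,0,0]], "rot": [[0,0,0],[0,0,0]]}}

```text
time_s: 12.8
position: [0.6318, 0.085, 0.0185]
tcp_rot: [[-0.132, 0.991, -0.0], [0.991, 0.132, 0.0], [0.0, -0.0, -1.0]]
force: [0.5, -0.3, 0.1]
opening: 0.215
```

{"op": "play_rows", "data": {"fingers": [200,200], "linear": [[1,0,0],[1,0,0]], "rot": [[0,0,0],[0,0,0]]}}

```text
time_s: 13.0
position: [0.6318, 0.0854, 0.0186]
tcp_rot: [[-0.132, 0.991, 0.0], [0.991, 0.132, -0.001], [-0.001, -0.0, -1.0]]
force: [1.0, -3.3, 0.6]
opening: 0.22
```

{"op": "play_rows", "data": {"fingers": [200,200], "linear": [[1,0,0],[1,0,0]], "rot": [[0,0,0],[0,0,0]]}}

```text
time_s: 13.2
position: [0.6318, 0.0854, 0.0187]
tcp_rot: [[-0.133, 0.991, 0.0], [0.991, 0.133, -0.002], [-0.002, -0.0, -1.0]]
force: [-0.2, -6.4, 0.6]
opening: 0.216
```

{"op": "play_rows", "data": {"fingers": [200,200], "linear": [[1,0,0],[1,0,0]], "rot": [[0,0,0],[0,0,0]]}}

```text
time_s: 13.4
position: [0.6319, 0.0854, 0.0189]
tcp_rot: [[-0.133, 0.991, 0.001], [0.991, 0.133, -0.003], [-0.004, 0.0, -1.0]]
force: [0.1, -9.5, 1.7]
opening: 0.219
```

```bash
python3 -c "
from h import *
where();snap(6)
a=cv2.imread('pics/sc6.png');b=cv2.imread('pics/sd6.png')
cv2.imwrite('pics/z6.png',np.hstack([cv2.resize(a[180:270,270:360],(395,395),interpolation=cv2.INTER_CUBIC),cv2.resize(b[145:235,170:260],(395,395),interpolation=cv2.INTER_CUBIC)]))"
```

```text
t 13.4 jig xy [49.3 59.9] z 18.9 yaw rel 0.11 F jig [-1.2 -9.5  1.7] open 0.219 q6 [-2.2 -9.7]
```

View pics/z6.png

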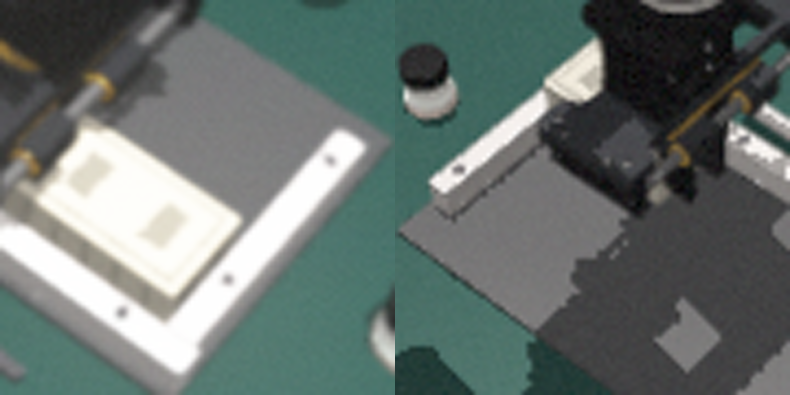

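The box sits in the corner: the scene view shows it tight to both fence and stop. Backing off, then one more light +x nudge to make sure the fence side is flush.

{"op": "play_rows", "data": {"fingers": [200,200,200,200,200,200,200,200], "linear": [[-4,0,0],[-12,0,0],[-20,0,0],[-25,-5,-10],[-25,-10,-30],[-25,-15,-55],[-25,-20,-80],[-25,-25,-90]], "rot": [[0,0,0],[0,0,0],[0,0,0],[0,0,0],[0,0,0],[0,0,0],[0,0,0],[0,0,0]]}}

```text
time_s: 14.3
position: [0.611, 0.0595, 0.1116]
tcp_rot: [[-0.132, 0.991, 0.005], [0.991, 0.132, -0.0], [-0.001, 0.005, -1.0]]
force: [0.9, 0.5, 0.8]
opening: 0.211
```

```bash
python3 -c "
from h import *
where();print(go(-10,115,110,90))"
```

```text
t 14.3 jig xy [25.2 37.1] z 111.6 yaw rel 0.04 F jig [0.9 0.4 0.8] open 0.211 q6 [ -4.9 -12.4]
(array([ 77.9684092 , -35.1496618 ,   1.34784331]), array([  0.17310663,   0.24154767, -89.96055064]))
```

{"op": "play_rows", "data": {"fingers": [97,97,97,97,97,97,97,97,97,97,97,97,97,97], "linear": [[4,-2,0],[11,-5,0],[18,-8,0],[25,-11,0],[32,-14,0],[39,-17,0],[46,-20,0],[53,-24,0],[60,-27,0],[67,-30,0],[73,-33,0],[77,-35,0],[78,-35,0],[78,-35,0]], "rot": [[0,0,-5],[0,0,-13],[0,0,-21],[0,0,-29],[0,0,-37],[0,0,-45],[0,0,-53],[0,0,-61],[0,0,-69],[0,0,-77],[0,0,-84],[0,0,-89],[0,0,-90],[0,0,-90]]}}

```text
time_s: 15.7
position: [0.5647, 0.1325, 0.1085]
tcp_rot: [[-0.991, -0.131, -0.0], [-0.131, 0.991, 0.0], [0.0, 0.0, -1.0]]
force: [-0.7, -0.2, 0.9]
opening: 0.619
```

```bash
python3 -c "
from h import *
where();print(go(-10,115,18,90))"
```

```text
t 15.7 jig xy [-11.2 115.5] z 108.5 yaw rel 89.99 F jig [-0.8 -0.1  0.9] open 0.619 q6 [  2.2 -95.3]
(array([-1.26413683, -0.49107673, 90.45713812]), array([ 0.00464865, -0.02048216, -0.01208315]))
```

{"op": "play_rows", "data": {"fingers": [97,97,97,97,97,97,97,97,97,97,97,97,97,97,97], "linear": [[0,0,10],[0,0,30],[0,0,50],[0,0,70],[0,0,85],[0,0,90],[0,0,90],[-4,0,90],[-8,0,90],[-12,0,90],[-16,0,90],[-18,0,90],[-20,0,90],[-22,0,90],[-23,0,90]], "rot": [[0,0,0],[0,0,0],[0,0,0],[0,0,0],[0,0,0],[0,0,0],[0,0,0],[0,0,0],[0,0,0],[0,0,0],[0,0,0],[0,0,0],[0,0,0],[0,0,0],[0,0,0]]}}

```text
time_s: 17.2
position: [0.5879, 0.1355, 0.0185]
tcp_rot: [[-0.991, -0.132, 0.0], [-0.132, 0.991, -0.0], [-0.0, -0.0, -1.0]]
force: [-0.5, 0.1, -0.7]
opening: 0.62
```

{"op": "play_rows", "data": {"fingers": [97,97], "linear": [[-1,0,0],[-2,0,0]], "rot": [[0,0,0],[0,0,0]]}}

```text
time_s: 17.4
position: [0.5886, 0.1357, 0.0184]
tcp_rot: [[-0.991, -0.132, -0.003], [-0.132, 0.991, -0.0], [0.003, 0.0, -1.0]]
force: [-2.7, -1.0, 2.9]
opening: 0.617
```

{"op": "play_rows", "data": {"fingers": [97,97], "linear": [[-1,0,0],[-1,0,0]], "rot": [[0,0,0],[0,0,0]]}}

```text
time_s: 17.6
position: [0.5885, 0.1357, 0.0183]
tcp_rot: [[-0.991, -0.132, -0.005], [-0.132, 0.991, -0.001], [0.005, 0.0, -1.0]]
force: [-4.6, -1.3, 3.9]
opening: 0.62
```

```bash
python3 -c "
from h import *
where()"
```

```text
t 17.6 jig xy [ 12.8 115.5] z 18.3 yaw rel 90.06 F jig [-4.7 -0.7  3.9] open 0.62 q6 [  2.4 -95.2]
```

{"op": "play_rows", "data": {"fingers": [97,97,97,97,97,97,97,97,150,214,214,214,214,214,214,214], "linear": [[4,0,0],[12,0,0],[22,0,0],[30,0,-5],[36,-5,-20],[42,-15,-45],[48,-35,-70],[54,-60,-90],[60,-90,-100],[66,-120,-100],[66,-150,-100],[66,-180,-100],[66,-200,-100],[66,-215,-100],[66,-220,-100],[66,-220,-100]], "rot": [[0,0,0],[0,0,0],[0,0,0],[0,0,0],[0,0,0],[0,0,0],[0,0,0],[0,0,0],[0,0,0],[0,0,0],[0,0,0],[0,0,0],[0,0,0],[0,0,0],[0,0,0],[0,0,0]]}}

```text
time_s: 19.2
position: [0.5542, -0.091, 0.1186]
tcp_rot: [[-0.991, -0.131, 0.0], [-0.131, 0.991, 0.0], [-0.0, 0.0, -1.0]]
force: [-0.0, 0.9, -0.9]
opening: 0.17
```

```bash
python3 -c "
from h import *
where();print(go(-53,-104,17,90))
snap(7)
a=cv2.imread('pics/sc7.png');b=cv2.imread('pics/sd7.png')
cv2.imwrite('pics/z7.png',np.hstack([cv2.resize(a[180:270,270:360],(395,395),interpolation=cv2.INTER_CUBIC),cv2.resize(b[145:235,170:260],(395,395),interpolation=cv2.INTER_CUBIC)]))"
```

```text
t 19.2 jig xy [ -50.9 -104.7] z 118.6 yaw rel 90.0 F jig [ 0.1  0.9 -0.9] open 0.17 q6 [ -20.7 -118.3]
(array([  2.08842509,   0.68174269, 101.60927159]), array([0.01300463, 0.0020284 , 0.0028072 ]))
```

View pics/z7.png

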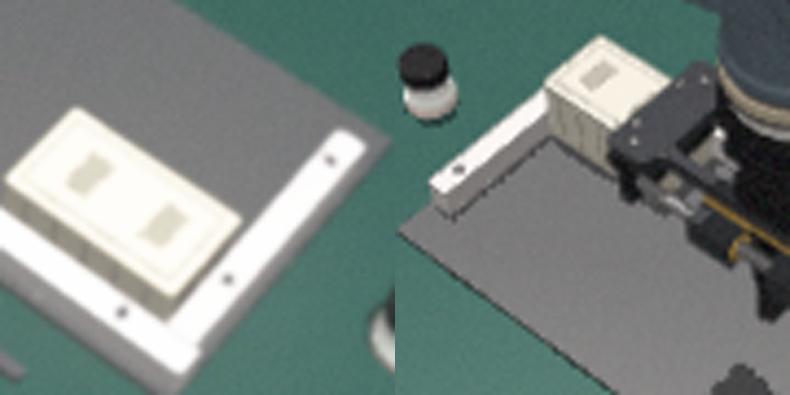

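View pics/both7.png

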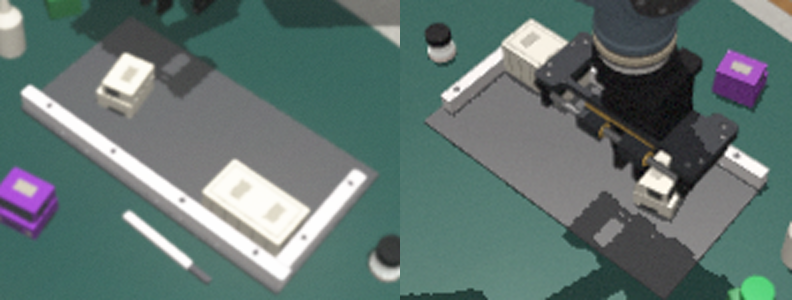

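The box is seated in the corner and the cab hasn't moved. Descending on the cab's -x side.

{"op": "play_rows", "data": {"fingers": [214,214,214,214,214,214,214,214,214], "linear": [[2,1,10],[2,1,30],[2,1,50],[2,1,70],[2,1,85],[2,1,95],[2,1,100],[2,1,101],[2,1,101]], "rot": [[0,0,0],[0,0,0],[0,0,0],[0,0,0],[0,0,0],[0,0,0],[0,0,0],[0,0,0],[0,0,0]]}}

```text
time_s: 20.2
position: [0.5525, -0.09, 0.0178]
tcp_rot: [[-0.991, -0.132, 0.001], [-0.132, 0.991, -0.0], [-0.0, -0.0, -1.0]]
force: [0.5, -0.3, 0.7]
opening: 0.162
```

{"op": "play_rows", "data": {"fingers": [214,214,214,214,214,214,214,214,214,214,214,214,214,214,214,214], "linear": [[-4,0,0],[-8,0,0],[-11,0,0],[-14,0,0],[-17,0,0],[-20,0,0],[-23,0,0],[-26,0,0],[-29,0,0],[-32,0,0],[-35,0,0],[-38,0,0],[-41,0,0],[-44,0,0],[-46,0,0],[-48,0,0]], "rot": [[0,0,0],[0,0,0],[0,0,0],[0,0,0],[0,0,0],[0,0,0],[0,0,0],[0,0,0],[0,0,0],[0,0,0],[0,0,0],[0,0,0],[0,0,0],[0,0,0],[0,0,0],[0,0,0]]}}

```text
time_s: 21.8
position: [0.5999, -0.0837, 0.0176]
tcp_rot: [[-0.991, -0.132, -0.0], [-0.132, 0.991, 0.0], [0.0, 0.0, -1.0]]
force: [-0.3, -0.2, 0.8]
opening: 0.166
```

```bash
python3 -c "
from h import *
where();snap(8)"
```

```text
t 21.8 jig xy [  -4.7 -103.5] z 17.6 yaw rel 90.06 F jig [-0.3 -0.1  0.8] open 0.166 q6 [ -18.5 -116.1]
```

View pics/both8.png

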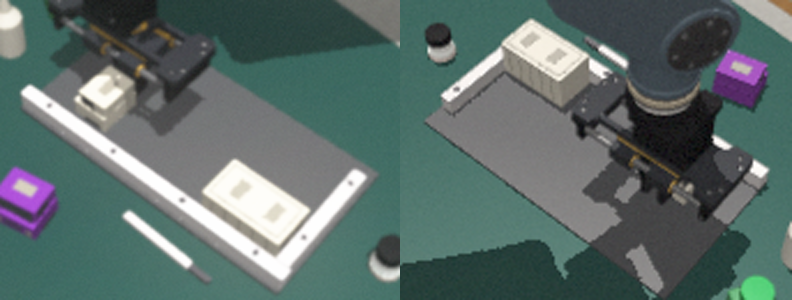

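{"op": "play_rows", "data": {"fingers": [214,214,214,214,214,214,214,214,214], "linear": [[-2,0,0],[-4,0,0],[-6,0,0],[-8,0,0],[-10,0,0],[-12,0,0],[-14,0,0],[-16,0,0],[-17,0,0]], "rot": [[0,0,0],[0,0,0],[0,0,0],[0,0,0],[0,0,0],[0,0,0],[0,0,0],[0,0,0],[0,0,0]]}}

```text
time_s: 22.8
position: [0.617, -0.0815, 0.0176]
tcp_rot: [[-0.991, -0.132, 0.0], [-0.132, 0.991, -0.0], [-0.0, -0.0, -1.0]]
force: [-0.5, 0.6, 0.2]
opening: 0.16
```

{"op": "play_rows", "data": {"fingers": [214,214], "linear": [[-1,0,0],[-2,0,0]], "rot": [[0,0,0],[0,0,0]]}}

```text
time_s: 23.0
position: [0.6176, -0.0813, 0.0175]
tcp_rot: [[-0.991, -0.132, -0.003], [-0.132, 0.991, -0.0], [0.003, 0.0, -1.0]]
force: [-3.8, -3.0, 1.9]
opening: 0.159
```

```bash
python3 -c "
from h import *
where()"
```

```text
t 23.0 jig xy [  13.2 -103.5] z 17.5 yaw rel 90.08 F jig [-4.2 -2.5  1.9] open 0.159 q6 [ -17.7 -115.3]
```

Cab against the fence. Backing off, lifting, and turning to push it along +y.

{"op": "play_rows", "data": {"fingers": [214,214,214,214,214,214,214,214,214,214,214,214,214,214,214,214,214,214,214,214], "linear": [[4,0,0],[14,0,0],[24,0,-5],[30,0,-25],[30,-5,-55],[28,-10,-85],[22,-15,-100],[15,-20,-100],[5,-25,-100],[-5,-30,-100],[-15,-35,-100],[-22,-40,-100],[-28,-45,-100],[-32,-50,-100],[-35,-52,-100],[-35,-52,-100],[-35,-52,-100],[-35,-52,-100],[-35,-52,-100],[-35,-52,-100]], "rot": [[0,0,0],[0,0,0],[0,0,0],[0,0,0],[0,0,0],[0,0,6],[0,0,14],[0,0,22],[0,0,30],[0,0,38],[0,0,46],[0,0,54],[0,0,62],[0,0,70],[0,0,78],[0,0,85],[0,0,89],[0,0,90],[0,0,90],[0,0,90]]}}

```text
time_s: 25.0
position: [0.6599, -0.1282, 0.1177]
tcp_rot: [[-0.133, 0.991, -0.0], [0.991, 0.133, 0.0], [0.0, -0.0, -1.0]]
force: [-0.2, 0.0, -1.1]
opening: 0.16
```

```bash
python3 -c "
from h import *
where();print(go(48,-155,17,0));snap(9)"
```

```text
t 25.0 jig xy [  49.  -155.4] z 117.7 yaw rel 0.1 F jig [-0.2  0.  -1.1] open 0.16 q6 [-20.5 -28.1]
(array([  0.4421198 ,  -0.99166833, 100.66706364]), array([-0.00332352, -0.00476863,  0.10381068]))
```

View pics/both9.png

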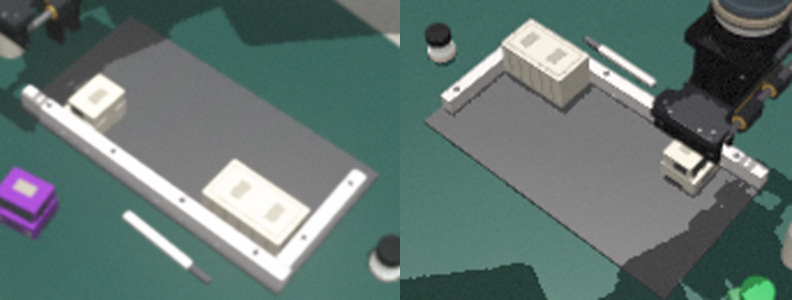

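```bash
python3 -c "
from h import *
Cb=[(-26.5,-16,50),(-26.5,24,50),(26.5,24,50),(26.5,-16,50)]
r=fit({'scene':(Cb,crop2px([(97,73),(126,92),(99,117),(69,97)],170,125,2))},[640,-80,.13])
print(w2j(*r[0][:2]),np.degrees(r[0][2])-7.53,np.round(r[1],1))
"
```

```text
[  50.00623363 -111.44287618] 3.6815617522603423 [ 0.9 -0.2 -0.2 -1.8 -1.1  0.2  0.3  1.8]
```

{"op": "play_rows", "data": {"fingers": [214,214,214,214,214,214,214,214,214], "linear": [[-2,-1,10],[-2,-1,30],[-2,-1,50],[-2,-1,70],[-2,-1,85],[-2,-1,95],[-2,-1,100],[-2,-1,101],[-2,-1,101]], "rot": [[0,0,0],[0,0,0],[0,0,0],[0,0,0],[0,0,0],[0,0,0],[0,0,0],[0,0,0],[0,0,0]]}}

```text
time_s: 26.0
position: [0.6599, -0.1305, 0.017]
tcp_rot: [[-0.132, 0.991, 0.001], [0.991, 0.132, -0.0], [-0.001, 0.001, -1.0]]
force: [-0.1, 0.7, 0.8]
opening: 0.159
```

{"op": "play_rows", "data": {"fingers": [214,214,214,214,214,214,214,214,214,214,214,214,214,214,214,214,214,214,214,214], "linear": [[4,0,0],[8,0,0],[12,0,0],[15,0,0],[18,0,0],[21,0,0],[24,0,0],[27,0,0],[30,0,0],[34,0,0],[38,0,0],[42,0,0],[46,0,0],[50,0,0],[54,0,0],[58,0,0],[62,0,0],[66,0,0],[70,0,0],[72,0,0]], "rot": [[0,0,0],[0,0,0],[0,0,0],[0,0,0],[0,0,0],[0,0,0],[0,0,0],[0,0,0],[0,0,0],[0,0,0],[0,0,0],[0,0,0],[0,0,0],[0,0,0],[0,0,0],[0,0,0],[0,0,0],[0,0,0],[0,0,0],[0,0,0]]}}

```text
time_s: 28.0
position: [0.6498, -0.0585, 0.0165]
tcp_rot: [[-0.132, 0.991, -0.0], [0.991, 0.132, 0.0], [0.0, -0.0, -1.0]]
force: [-0.1, -1.0, -0.2]
opening: 0.161
```

```bash
python3 -c "
from h import *
where();snap(10)"
```

```text
t 28.0 jig xy [ 48.2 -85. ] z 16.5 yaw rel 0.07 F jig [-0.2 -1.  -0.2] open 0.161 q6 [-14.9 -22.5]
```

View pics/both10.png

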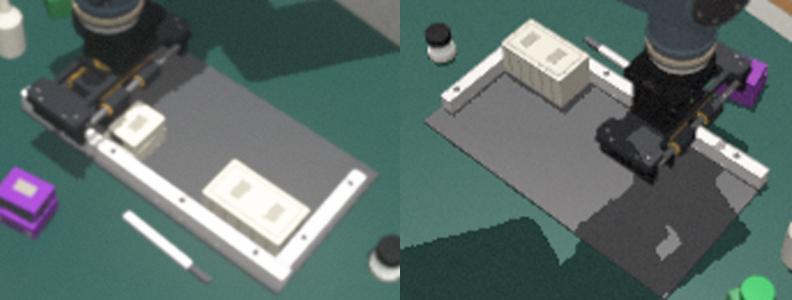

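The cab is sliding along the fence upright and straight. Continuing.

{"op": "play_rows", "data": {"fingers": [214,214,214,214,214,214,214,214,214,214,214,214,214,214,214,214,214,214,214,214], "linear": [[3,0,0],[7,0,0],[11,0,0],[15,0,0],[19,0,0],[23,0,0],[27,0,0],[31,0,0],[35,0,0],[39,0,0],[43,0,0],[47,0,0],[51,0,0],[55,0,0],[59,0,0],[63,0,0],[67,0,0],[70,0,0],[72,0,0],[73,0,0]], "rot": [[0,0,0],[0,0,0],[0,0,0],[0,0,0],[0,0,0],[0,0,0],[0,0,0],[0,0,0],[0,0,0],[0,0,0],[0,0,0],[0,0,0],[0,0,0],[0,0,0],[0,0,0],[0,0,0],[0,0,0],[0,0,0],[0,0,0],[0,0,0]]}}

```text
time_s: 30.1
position: [0.6403, 0.0137, 0.0165]
tcp_rot: [[-0.132, 0.991, -0.0], [0.991, 0.132, -0.0], [0.0, -0.0, -1.0]]
force: [-0.2, 0.5, 0.3]
opening: 0.162
```

```bash
python3 -c "
from h import *
where();snap(11)"
```

```text
t 30.1 jig xy [ 48.2 -12.3] z 16.5 yaw rel 0.07 F jig [-0.1  0.5  0.3] open 0.162 q6 [ -8.8 -16.4]
```

View pics/both11.png

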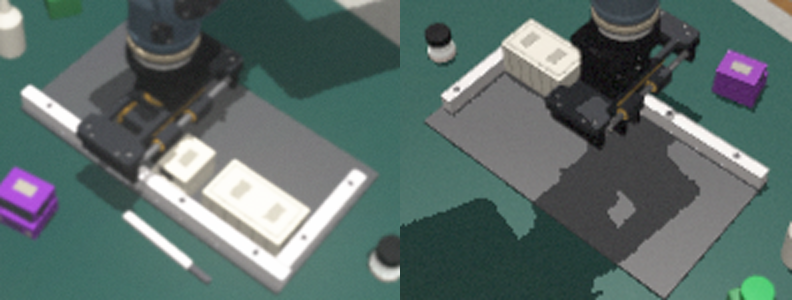

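{"op": "play_rows", "data": {"fingers": [214,214,214,214,214,214,214,214,214,214], "linear": [[2,0,0],[5,0,0],[8,0,0],[11,0,0],[14,0,0],[16,0,0],[18,0,0],[20,0,0],[21,0,0],[22,0,0]], "rot": [[0,0,0],[0,0,0],[0,0,0],[0,0,0],[0,0,0],[0,0,0],[0,0,0],[0,0,0],[0,0,0],[0,0,0]]}}

```text
time_s: 31.2
position: [0.6375, 0.0353, 0.0166]
tcp_rot: [[-0.132, 0.991, 0.0], [0.991, 0.132, -0.0], [-0.0, 0.0, -1.0]]
force: [-0.1, -0.4, 0.7]
opening: 0.158
```

{"op": "play_rows", "data": {"fingers": [214,214], "linear": [[1,0,0],[2,0,0]], "rot": [[0,0,0],[0,0,0]]}}

```text
time_s: 31.4
position: [0.6372, 0.0372, 0.0166]
tcp_rot: [[-0.132, 0.991, 0.0], [0.991, 0.132, -0.0], [-0.0, 0.0, -1.0]]
force: [-0.0, 0.2, 0.3]
opening: 0.158
```

{"op": "play_rows", "data": {"fingers": [214,214], "linear": [[1,0,0],[1,0,0]], "rot": [[0,0,0],[0,0,0]]}}

```text
time_s: 31.6
position: [0.6372, 0.0377, 0.0166]
tcp_rot: [[-0.132, 0.991, 0.0], [0.991, 0.132, -0.001], [-0.001, 0.0, -1.0]]
force: [0.1, -1.7, -1.0]
opening: 0.158
```

```bash
python3 -c "
from h import *
where()"
```

```text
t 31.6 jig xy [48.2 11.9] z 16.6 yaw rel 0.07 F jig [-0.1 -1.7 -1. ] open 0.158 q6 [ -6.6 -14.2]
```

Contact at y = 11.9, where I expected 12. Firming up slightly.

{"op": "play_rows", "data": {"fingers": [214,214], "linear": [[1,0,0],[1,0,0]], "rot": [[0,0,0],[0,0,0]]}}

```text
time_s: 31.8
position: [0.6372, 0.0377, 0.0166]
tcp_rot: [[-0.133, 0.991, 0.0], [0.991, 0.133, -0.002], [-0.002, 0.0, -1.0]]
force: [0.5, -5.9, 0.3]
opening: 0.162
```

{"op": "play_rows", "data": {"fingers": [214,214], "linear": [[1,0,0],[1,0,0]], "rot": [[0,0,0],[0,0,0]]}}

```text
time_s: 32.0
position: [0.6372, 0.0377, 0.0166]
tcp_rot: [[-0.133, 0.991, 0.001], [0.991, 0.133, -0.003], [-0.004, 0.0, -1.0]]
force: [-0.3, -8.4, -0.2]
opening: 0.162
```

{"op": "play_rows", "data": {"fingers": [214,214,214,214,214,214,214,214,214], "linear": [[-3,0,0],[-10,0,0],[-18,0,0],[-25,-5,-10],[-25,-10,-30],[-25,-15,-55],[-25,-20,-80],[-25,-22,-100],[-25,-22,-100]], "rot": [[0,0,0],[0,0,0],[0,0,0],[0,0,0],[0,0,0],[0,0,0],[0,0,0],[0,0,0],[0,0,0]]}}

```text
time_s: 32.9
position: [0.62, 0.0119, 0.1203]
tcp_rot: [[-0.132, 0.991, 0.007], [0.991, 0.132, -0.001], [-0.002, 0.006, -1.0]]
force: [0.5, -0.4, 0.3]
opening: 0.16
```

```bash
python3 -c "
from h import *
where();print(go(-12,45,117,90));snap(12)
a=cv2.imread('pics/sc12.png')
cv2.imwrite('pics/z12.png',cv2.resize(a[175:265,245:345],(666,600),interpolation=cv2.INTER_CUBIC))"
```

```text
t 32.9 jig xy [ 27.8 -11.3] z 120.3 yaw rel 0.03 F jig [ 0.5 -0.5  0.3] open 0.16 q6 [ -9.2 -16.8]
(array([ 56.37545141, -39.81490133,   2.9508193 ]), array([  0.21198721,   0.3659933 , -89.96754177]))
```

View pics/z12.png

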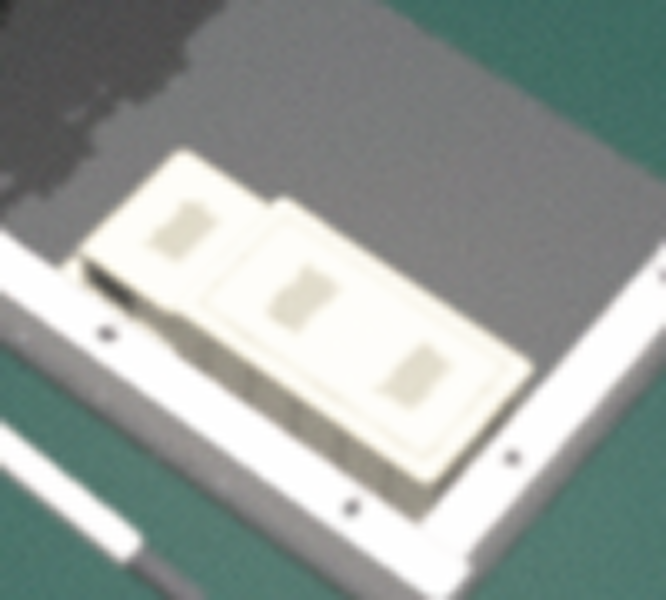

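The cab's back touches the box and both lie along the fence. One last light +x nudge on the cab confirms it is flush.

{"op": "play_rows", "data": {"fingers": [214,214,214,214,214,214,214,214,214,214,214,214,214,214,214], "linear": [[3,-2,0],[8,-6,0],[13,-10,0],[18,-14,0],[23,-18,0],[28,-22,0],[33,-26,0],[38,-30,0],[43,-34,0],[48,-37,0],[53,-39,0],[57,-40,0],[57,-40,0],[57,-40,0],[57,-40,0]], "rot": [[0,0,-5],[0,0,-13],[0,0,-21],[0,0,-29],[0,0,-37],[0,0,-45],[0,0,-53],[0,0,-61],[0,0,-69],[0,0,-77],[0,0,-84],[0,0,-89],[0,0,-90],[0,0,-90],[0,0,-90]]}}

```text
time_s: 34.5
position: [0.571, 0.0635, 0.116]
tcp_rot: [[-0.991, -0.131, -0.001], [-0.131, 0.991, 0.0], [0.001, 0.0, -1.0]]
force: [0.2, -0.0, 0.1]
opening: 0.158
```

```bash
python3 -c "
from h import *
where();print(go(-12,46,17,90))"
```

```text
t 34.5 jig xy [-14.   46.2] z 116.0 yaw rel 89.97 F jig [ 0.2 -0.1  0.1] open 0.158 q6 [  -4.8 -102.3]
(array([-2.10472908, -0.26034324, 98.98601416]), array([ 0.00890595, -0.0502722 , -0.02883978]))
```

{"op": "play_rows", "data": {"fingers": [214,214,214,214,214,214,214,214,214,214,214,214,214,214,214,214,214], "linear": [[0,0,10],[0,0,30],[0,0,50],[0,0,70],[0,0,85],[0,0,95],[0,0,99],[0,0,99],[-4,0,99],[-8,0,99],[-12,0,99],[-16,0,99],[-20,0,99],[-22,0,99],[-24,0,99],[-25,0,99],[-26,0,99]], "rot": [[0,0,0],[0,0,0],[0,0,0],[0,0,0],[0,0,0],[0,0,0],[0,0,0],[0,0,0],[0,0,0],[0,0,0],[0,0,0],[0,0,0],[0,0,0],[0,0,0],[0,0,0],[0,0,0],[0,0,0]]}}

```text
time_s: 36.2
position: [0.5968, 0.0672, 0.0175]
tcp_rot: [[-0.991, -0.132, -0.0], [-0.132, 0.991, 0.0], [0.0, 0.0, -1.0]]
force: [-1.1, -0.2, 0.2]
opening: 0.162
```

{"op": "play_rows", "data": {"fingers": [214,214], "linear": [[-1,0,0],[-1.5,0,0]], "rot": [[0,0,0],[0,0,0]]}}

```text
time_s: 36.4
position: [0.5978, 0.0673, 0.0175]
tcp_rot: [[-0.991, -0.132, -0.001], [-0.132, 0.991, -0.0], [0.001, 0.0, -1.0]]
force: [-2.1, -1.0, 0.7]
opening: 0.158
```

{"op": "play_rows", "data": {"fingers": [214,214], "linear": [[-1,0,0],[-1,0,0]], "rot": [[0,0,0],[0,0,0]]}}

```text
time_s: 36.6
position: [0.5978, 0.0674, 0.0174]
tcp_rot: [[-0.991, -0.132, -0.003], [-0.132, 0.991, -0.0], [0.003, 0.0, -1.0]]
force: [-3.7, -0.8, 2.4]
opening: 0.158
```

```bash
python3 -c "
from h import *
where()"
```

```text
t 36.6 jig xy [13.1 46.5] z 17.4 yaw rel 90.07 F jig [-3.8 -0.3  2.4] open 0.158 q6 [  -4.2 -101.8]
```

Contact at x = 13.1, matching the box (12.8) and the first cab contact (13.2), so it is flush. Withdrawing and checking.

{"op": "play_rows", "data": {"fingers": [214,214,214,214,214,214,214,214,214,214,214,214], "linear": [[3,0,0],[12,0,0],[24,0,0],[40,0,-5],[60,0,-20],[80,0,-45],[100,0,-75],[115,0,-110],[125,0,-140],[130,0,-160],[130,0,-160],[130,0,-160]], "rot": [[0,0,0],[0,0,0],[0,0,0],[0,0,0],[0,0,0],[0,0,0],[0,0,0],[0,0,0],[0,0,0],[0,0,0],[0,0,0],[0,0,0]]}}

```text
time_s: 37.8
position: [0.4707, 0.0503, 0.1778]
tcp_rot: [[-0.991, -0.132, 0.002], [-0.132, 0.991, -0.0], [-0.002, -0.0, -1.0]]
force: [0.2, 0.0, 0.1]
opening: 0.163
```

```bash
python3 -c "
from h import *
where();snap(13)
a=cv2.imread('pics/sc13.png');b=cv2.imread('pics/sd13.png')
cv2.imwrite('pics/z13.png',np.hstack([cv2.resize(a[175:265,245:345],(440,396),interpolation=cv2.INTER_CUBIC),cv2.resize(b[145:235,175:255],(352,396),interpolation=cv2.INTER_CUBIC)]))"
```

```text
t 37.8 jig xy [-115.2   46.3] z 177.8 yaw rel 90.05 F jig [ 0.2 -0.   0.1] open 0.163 q6 [  -7.5 -105. ]
```

View pics/z13.png

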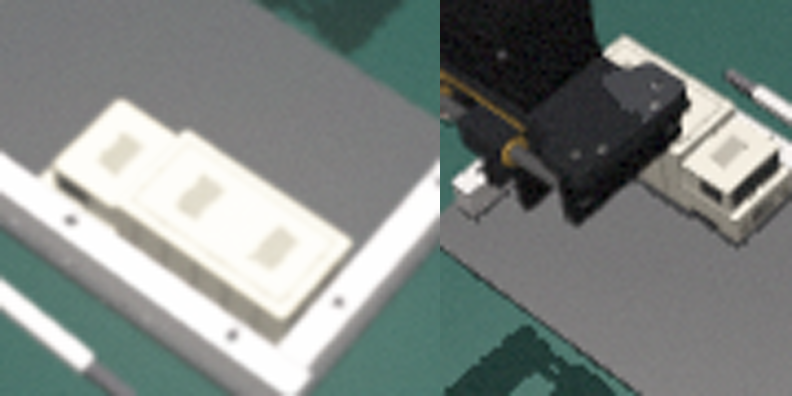

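View pics/sc13.png

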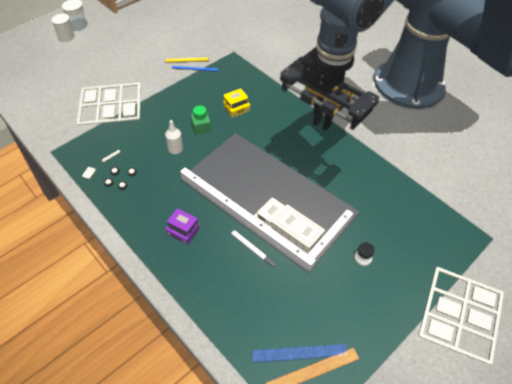

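The box is in the corner and the cab is tight behind it along the fence. The bottles, jar and knife are at the same pixels as at the start, and the robot is clear. Handing in.

```bash
python3 -c "
from rig import bot
print(bot.hand_in())"
```

```text
the job is handed in; nothing more can be done
None
```

I pushed the box to the long fence and then to the end stop, and nudged it once more against the fence. The cab then went to the fence, along it to the box, and got a last fence nudge. I handed in at about 38 s of the 67 s allowed.

- **Forces:** the highest reading was about 10 N, when the box met the end stop. I did no gripping or lifting, and nothing tipped over.
- **Contact checks:** the fingers met resistance where the sizes say they should:
  - Against the fence, the tool stopped at jig x = 12.8 mm for the box and 13.1–13.2 mm for the cab. Both parts are 56 mm wide, so the match means both are against it.
  - Along the fence, it stopped at jig y = 59.9 mm for the box and 11.9 mm for the cab. The difference is 48 mm, the cab's length.
- **Last pictures:** the scene view shows the box tight in the corner and the cab flush with no visible gap. In that view the bottles, jar and knife have not moved. The gripper hid part of the corner in the side view.
- **Disagreements:** two quick fits from the 2x crops gave a yaw of 4–5° for parts already at the fence. For the box, finer picks gave −0.3°, and I put the error down to rough picks. I did not refit the cab, and rely there on the contact readings and the final picture.

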